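# Seat a cast's mounting plate on the stand's pin

### The arm

A 7-joint arm with a two-finger parallel gripper is mounted at the origin on the work surface. World frame = base frame: x ahead of the robot, y to its left, z up, the work surface at z = 0. Lengths are in mm, angles in rad, forces in N, time in s.
With the tool pointing down it reaches from about 400 to 875 mm from the base axis. Payload 4.4 kg.
Tool frame: the origin (TCP) lies on the centre line of the jaws, within the pads' length; the fingertips stand 25 mm ahead of it and the grasp point (between the pads) lies 6 mm ahead of it (ctrl.finger_overhang is the distance from the TCP to the fingertips, in mm); z points along the fingers, y is the line along which they close (so a half turn about z gives the same grasp; the last joint's range is limited). The gripper opens to 85 mm and grips with 20 to 120 N. Pads are 22 mm wide; open, the fingers measure 114 mm over their backs; the gripper's body (76 mm by 85 mm) begins 54 mm behind the grasp point. The pads swing forward as they close: fully open they stand 13 mm farther back than shut.
Start: joints at [1.279, 0.628, 0.038, 1.517, -0.027, 0.996, -0.02], TCP at [145.552, -633.508, 256.313] pointing down, gripper open.
Joint ranges: [-3.06, 3.06], [-0.37, 2.12], [-1.25, 1.32], [0.18, 2.47], [-1.1, 4.24], [0.23, 1.98], [-2.94, 2.94]. Speed limits (rad/s): [2.57, 2.57, 3.14, 3.14, 3.14, 3.14, 3.14].

### API

Orientations are given as [roll, pitch, yaw] about the fixed x, y, z axes, in that order (R = Rz(yaw) Ry(pitch) Rx(roll)).
In Python, from cell import ctrl gives the robot as it stands. The module is installed in compiled form; this text tells all that it offers.
- The arm moves only by the tool play_rows, never from a script. Its argument "targets" is a list of rows, each a list of 5 numbers: the closure, from 0 (fully open) to 1 (shut), then the shift along the tool's x, y, z in cm, then the turn about the tool's z in degrees. In form: [[gripper, dx, dy, dz, spin], ...]. A call has 1 to 10 rows; each row is the pose to reach, as a shift and turn from the pose commanded when the call began, along the tool's axes at that moment; what a row does not reach only later rows make up. A row lasts 1/10 s, in which the tool goes at most 50 mm and 8.59 degrees, less where a joint would pass 70% of its speed; a pose out of reach is approached as far as the arm can. A call with a gripper value outside its range is refused whole. The fingers move at their own pace and stop on an object; the grip force is fixed at half the most. Time passes only in rows, so rows that repeat a pose let the fingers close. It gives the time, the measured TCP pose, the force, the opening and the grip force at its end, in the units of the state.
- ctrl.read_state(): the state, without advancing time (a new reading comes with each control period).
- ctrl.get_image(name): name is "side" or "top" or "wrist"; returns (picture, depth): 384x512x3 uint8, red, green, blue; 384x512 float32, mm along the optical axis (not along the pixel's ray), 0 where there is no reading.
- ctrl.calibration(name): a dict with "vfov" (degrees; the focal length in pixels is half the picture's height over the tangent of half this angle, whatever the lens; pixels are square), "cx", "cy" (the principal point, pixels), "k1" (the pictures are not rectified: a ray, as slopes to the right and down, at radius r is drawn at 1 + k1 r^2 times it, then the intrinsics apply), "extrinsics" (4x4, takes a point from camera to world coordinates); the wrist camera has in their place "mount" (4x4, takes a point from camera to tool coordinates, whose origin is the TCP and whose axes are the flange's). Camera axes: x right, y down, z forward; pixel columns grow to the right and rows downward; lengths in mm; the calibration is good to about 2 mm. A picture is of the moment at which its call begins: read the wrist's pose just before it. calibration takes no time and is no camera call.
- ctrl.finish_job(): hands the job in; it is judged then, once.
Trained networks look in the newest picture that a camera, given by its name, has taken for a name from the list of things; names that differ only in an ending like _2 or _b are one class to them, and where a whole thing is asked for, a point or a joint stands for the part that bears it (a point fixed in the world has none). Each returns a list of dicts, best first, with "confidence" (0 to 1); they miss things now and then, are a little off and sometimes report something else, mostly with a low value. They report only what shows in the picture. A call takes as long as a camera call. They do not tell look-alikes from the thing itself.
- ctrl.search_frame(camera, name): "bbox" ([left, top, right, bottom] in pixels, round what is visible of it).
- ctrl.trace(camera, name): "pixels" (384x512 bool, what is visible of it) and "bbox" ([left, top, right, bottom] in pixels, round what is visible of it).
The state is a dict: "clock": time; "qpos": joint angles; "qd": joint speeds; "tau": joint torques, N m; "eef_pos": TCP position; "tool_rot": TCP orientation; "force": force on the tool from outside, world axes, zero at the start; "torque": the same for the moment, N m; "width": finger opening in mm; "gripper_force": force on a finger pad.
Only numpy, scipy, OpenCV 4.12 (cv2) and the standard library are available. Lean on these libraries where they do the work, as an engineer would, in place of code of your own. Each camera call takes 0.05 s, during which the arm holds its last target. There are 200 camera calls.

### The job

Pick up the metal plate that carries the plaster cast and set it, hole end away from the robot, onto the top of the stand's pin with the hole not yet over the pin. Then slide it gently, letting the fence guide it, until the hole drops over the pin, and leave it flush on the deck. Press lightly, as the plaster is brittle, and leave the other things on the bench alone.

Things in the scene. Friction and masses are not known exactly. Their poses are not given: they have to be found in the camera images.
- plate: loose aluminium plate, 120 (x) x 64 (y) x 8 mm (z), 0.2 to 0.38 kg in all, lying flat on the table with a plaster dental cast glued on top; its +x end, with the hole, points roughly away from the robot. Origin: centre of the plate's underside; z up. Axes as seen from above: x along it, y across it to the left. It must never be pressed against the stand, fence or pin with over 35 N
- cast_grip (a point): where to grip the cast: x = -3, y = 0, z = 24 mm in the plate's frame, axes as the plate's. The cast is 44 mm wide (y), its two flat upright sides run from x = -22 to +16 mm (plate's frame), its rounded front ends at x = -44 mm; its body reaches from z = 8 to 34 mm, the teeth (look only) to 43 mm. Grip it across y, fingertips at z = 14 mm or so, above the fence
- plate_hole (a point): centre of the plate's round through hole (11 mm bore, slightly chamfered), at its lower mouth: x = 28, y = 0, z = 0 mm in the plate's frame, 32 mm from its +x end and 32 mm from either long side; axes as the plate's
- stand: low aluminium stand fixed to the table, 190 (x) x 90 mm (y). Origin: at table height below the line of the slot, half-way along x, which points roughly away from the robot; z up. Flat deck at z = 16 mm, from y = -41 to +32 mm. On it stands a fixed steel pin, 8 mm in diameter, 7 mm high with a chamfered top. A plate whose hole is not over the pin rides on its top, 7 mm above the deck
- stand_slot (a point): middle of the slot on the deck's surface: x = 28, y = 0, z = 16 mm in the stand's frame, axes as the stand's. The pin is clamped somewhere along this slot, up to 12 mm before or behind this point along x, exactly on the line y = 0. Where is not measured and differs each time: find it by sliding the plate. It can be neither shifted nor pushed down
- fence (a point): middle of the top edge of the fence's inner face: x = 0, y = 32, z = 28 mm in the stand's frame. The fence runs along the whole left (+y) side, its inner face upright and parallel to x, its top 12 mm above the deck. A plate with its left long side against it has its hole in line with the pin
- bowl: bystander: black rubber mixing bowl, 100 mm across, 55 mm high; origin under its centre
- upper_cast: bystander: a loose plaster cast without a plate, about 60 x 44 x 35 mm; origin under its centre
- jar: bystander: small lidded jar, 48 mm across, 50 mm high; origin under its centre
- spatula: bystander: metal spatula lying flat, 190 mm long; origin under its centre
- ring: bystander: upright steel casting ring, 54 mm across, 30 mm high; origin under its centre
- brush: bystander: small brush lying flat, 170 mm long; origin under its centre
- pot: bystander: white pot, 72 mm across, 100 mm high; origin under its centre
Not all that is in view belongs to the job. Leave any turquoise look-alike of the plate alone.

How it is judged (in metres and radians):
On the way:
1. the plate rides on top of the pin (its hole point 4 to 11 mm above the deck and within 40 mm of the middle of the slot, plate and stand touching, hole end away from the robot) before it is seated (z of plate_hole in the frame of stand_slot between 0.004 and 0.011 m and horizontal distance between plate_hole and stand_slot below 0.04 m and contact force between plate and stand above 0.2 N and x of plate in the frame of stand below 0.035 m), for 0.1 s.
At the end, for the whole second after the job is handed in: The plate is at rest, released and flush: underside within 1.5 mm of the deck at the hole, tilt under 0.03 rad, hole within 15.5 mm of the slot's middle along and 4 mm across it, hole end away from the robot, within 0.08 rad of the fence; no bystander moved over 20 mm (z of plate_hole in the frame of stand_slot between -0.002 and 0.0015 m and x of plate_hole in the frame of stand_slot between -0.0155 and 0.0155 m and y of plate_hole in the frame of stand_slot between -0.004 and 0.004 m and x of plate in the frame of stand below 0.018 m and angle between plate's own z axis and vertical below 0.03 rad and angle between the x axis of plate and the x axis of stand, either way round below 0.08 rad and linear speed of plate below 0.01 m/s and distance of each of bowl, upper_cast, jar, spatula, ring, brush, pot from where it was at the start of the episode below 0.02 m); the robot touches nothing.
It fails at once if the plate and the stand (with fence and pin) pressed together with more than 35 N (contact force between plate and stand above 35 N).
It fails at once if a bystander moved more than 20 mm (distance of any of bowl, upper_cast, jar, spatula, ring, brush, pot from where it was at the start of the episode above 0.02 m).
It also fails if it takes over 58 s, if anything falls off the work surface, if the arm or the gripper's body presses on something with over 40 N, if the wrist force passes 120 N, or if a joint passes its speed limit or range.

## Working session

There is one attempt and no reset: what is moved stays moved. The work goes in short steps, Python scripts to look and compute and a tool call to move; the robot and the scene stay as the last step left them, time stands still between calls to the robot, and variables do not carry over. Pictures are saved under pics/ and viewed, at most 10 in all, crops included, and the job is handed in when it is done.

Besides the shell and the picture viewer there is one more tool, called after ">>>" as name(argument=value, ...), one argument or row to a line, values as JSON. play_rows: Moves the arm, as the interface text tells. Its arguments: {"type":"object","properties":{"targets":{"type":"array"}},"required":["targets"]}

```bash
mkdir -p pics; cat > h.py <<'E'
import numpy as np, cv2
from cell import ctrl
from scipy.spatial.transform import Rotation as R
def cam(name, st=None):
    c=ctrl.calibration(name)
    if name=="wrist":
        T=np.eye(4); T[:3,:3]=R.from_euler('xyz',st['tool_rot']).as_matrix(); T[:3,3]=st['eef_pos']
        E=T@np.array(c['mount'])
    else: E=np.array(c['extrinsics'])
    f=192/np.tan(np.radians(c['vfov'])/2)
    K=np.array([[f,0,c['cx']],[0,f,c['cy']],[0,0,1]]); return K,np.array([c['k1'],0,0,0,0.]),E
def world(px,d,K,D,E):
    u=cv2.undistortPoints(np.array(px,float).reshape(-1,1,2),K,D)[:,0]
    p=np.c_[u,np.ones(len(u))]*np.array(d,float).reshape(-1,1)
    return p@E[:3,:3].T+E[:3,3]
def cloud(depth,K,D,E):
    v,u=np.mgrid[:384,:512]; return world(np.c_[u.ravel(),v.ravel()],depth.ravel(),K,D,E).reshape(384,512,3)
def proj(P,K,D,E):
    Ei=np.linalg.inv(E); return cv2.projectPoints(np.array(P,float).reshape(-1,1,3),cv2.Rodrigues(Ei[:3,:3])[0],Ei[:3,3],K,D)[0][:,0]
E
python3 - <<'E'
from h import *
st=ctrl.read_state(); print(st)
for n in ["top","side","wrist"]:
    im,d=ctrl.get_image(n); np.savez(f"{n}0.npz",im=im,d=d)
    cv2.imwrite(f"pics/{n}0.png",im[...,::-1])
    K,D,E=cam(n,st); C=cloud(d,K,D,E)
    print(n,K[0,0],D[0],E[:3].round(2).tolist())
    for t in ["plate","stand"]:
        for r in ctrl.trace(n,t):
            m=r['pixels']&(d>0); print(n,t,round(r['confidence'],2),np.round(r['bbox']),np.median(C[m],0).round() if m.any() else 0)
E
```

```text
{'clock': 0.0, 'qpos': array([ 1.27919072,  0.62934153,  0.03846237,  1.51839273, -0.02697338,
        0.9963094 , -0.01998633]), 'qd': array([ 2.64097281e-05, -1.50334431e-03, -3.55592693e-04,  2.49882917e-04,
       -1.12875649e-06,  3.59207594e-04, -3.25055627e-04]), 'tau': array([-5.88662861e-04, -5.63400078e+01,  1.22608479e+00, -1.93442380e+01,
        1.10153531e-02,  1.05518347e-02,  3.06695597e-05]), 'eef_pos': array([ 145.40625707, -632.91816143,  255.38451026]), 'tool_rot': array([-3.13966107e+00,  6.02049568e-05,  2.25816742e-01]), 'force': array([-0.20225195,  0.5322061 ,  0.3013665 ]), 'torque': array([-0.01386312,  0.01906904,  0.02602441]), 'gripper_force': 0.0, 'width': 85.33067902730069}
top 355.1582628954198 -0.06323772665631232 [[-0.02, -0.98, 0.18, 303.44], [-1.0, 0.02, 0.01, -84.89], [-0.01, -0.18, -0.98, 1370.0]]
top plate 0.9 [256. 215. 290. 245.] [ 415. -164.   10.]
top plate 0.85 [166. 239. 194. 272.] [323. 191.  11.]
top plate 0.58 [361. 231. 392. 265.] [ 339. -544.   10.]
top plate 0.56 [248. 171. 273. 203.] [ 576. -125.   10.]
top plate 0.42 [146. 135. 194. 153.] [761. 275.   4.]
top stand 0.84 [173. 173. 203. 227.] [528. 160.  17.]
side 425.82974223526503 -0.0520181844029168 [[-0.79, -0.35, 0.5, -97.25], [-0.61, 0.47, -0.64, 737.59], [-0.01, -0.81, -0.58, 808.04]]
side plate 0.86 [292. 188. 316. 220.] [ 409. -153.   11.]
side plate 0.81 [244. 271. 277. 317.] [317. 205.  10.]
side plate 0.7 [363. 150. 401. 168.] [ 334. -541.   11.]
side plate 0.69 [236. 182. 276. 206.] [ 566. -117.   11.]
side stand 0.83 [168. 229. 244. 275.] [521. 168.  17.]
wrist 277.8975865260788 -0.05869871035319409 [[0.22, -0.94, -0.27, 213.94], [-0.97, -0.22, -0.06, -617.79], [-0.0, 0.28, -0.96, 372.28]]
wrist plate 0.75 [196.   0. 266.  47.] [ 310. -573.    7.]
```

```bash
python3 - <<'E'
import cv2
a=cv2.imread("pics/top0.png"); cv2.imwrite("pics/topc.png",cv2.resize(a[110:310,130:400],None,fx=2.9,fy=2.9,interpolation=cv2.INTER_CUBIC))
a=cv2.imread("pics/side0.png"); cv2.imwrite("pics/sidec.png",cv2.resize(a[130:330,150:410],None,fx=3,fy=3,interpolation=cv2.INTER_CUBIC))
E
```

```text
(no output)
```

View pics/topc.png

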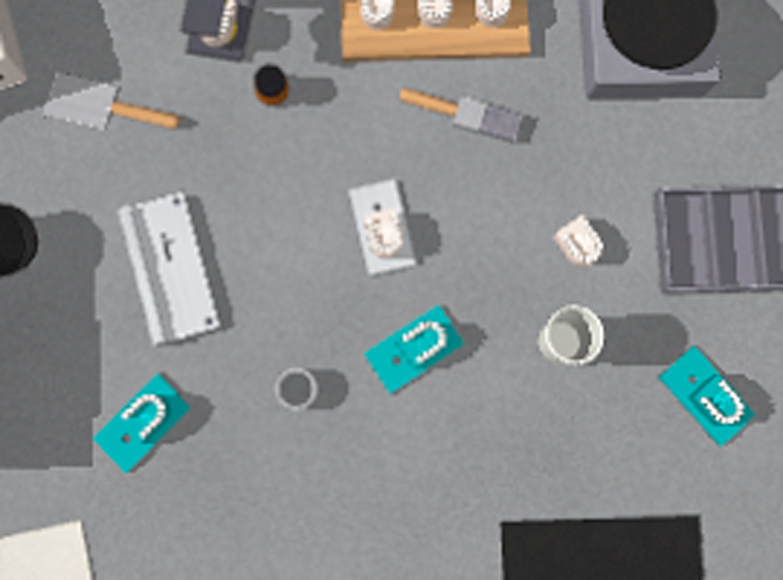

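View pics/sidec.png

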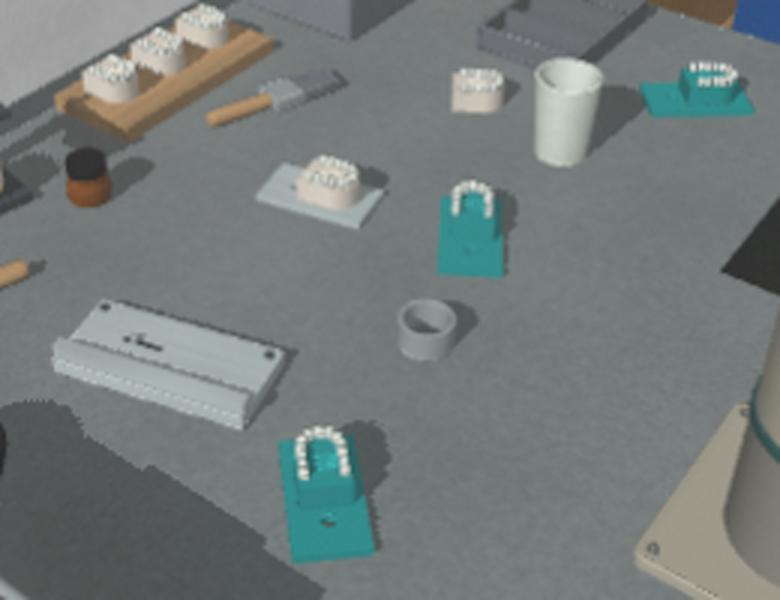

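Candidates in the top picture (full-image pixels):
- Turquoise look-alikes at about (273,230), (180,255) and (377,248).
- Bare upper cast at about (330,193).
- Casts on the rack at about (260–300,113).
- The bare-metal plate carrying the plaster cast at about (261,187), with its hole at (260,181), pointing away from the robot.

I choose the metal plate. The stand is at about (189,202), with its fence on the left. Next I'll fit both poses.

```bash
cat >> h.py <<'E'
def fit(C,m,zlo,zhi):
    P=C[m]; P=P[(P[:,2]>zlo)&(P[:,2]<zhi)]
    (c,s,a)=cv2.minAreaRect(P[:,:2].astype(np.float32))
    a=np.radians(a)
    if s[0]<s[1]: a+=np.pi/2
    a=(a+np.pi/2)%np.pi-np.pi/2
    return np.round(c,1),np.round(s,1),round(a,4),len(P),round(np.median(P[:,2]),1)
E
python3 - <<'E'
from h import *
st=ctrl.read_state()
for n in ["top","side"]:
    im,d=ctrl.get_image(n); K,D,E=cam(n); C=cloud(d,K,D,E)
    for r in ctrl.trace(n,"plate"):
        if r['confidence']<.4: continue
        m=r['pixels']&(d>0); c=np.median(C[m],0)
        if abs(c[0]-570)<40 and abs(c[1]+120)<40: print(n,"plate",fit(C,m,-5,60),fit(C,m,-5,20))
    r=ctrl.trace(n,"stand")[0]; m=r['pixels']&(d>0); print(n,"stand",fit(C,m,-5,60),fit(C,m,10,22))
K,D,E=cam("wrist",st); print("wrist cam offset", np.array(ctrl.calibration("wrist")["mount"]).round(3).tolist())
E
```

```text
top plate (array([ 580.3, -124.3]), array([119.5,  64.1]), np.float64(0.205), 475, np.float64(10.4)) (array([ 580.3, -124.3]), array([119.5,  64.1]), np.float64(0.205), 303, np.float64(8.3))
top stand (array([533.6, 161.5]), array([196.4,  89.9]), np.float64(0.2709), 1102, np.float64(16.8)) (array([531.2, 160.7]), array([191.1,  87. ]), np.float64(0.2622), 900, np.float64(16.3))
side plate (array([ 581.2, -145.2]), array([118.6, 101.1]), np.float64(0.2042), 576, np.float64(12.3)) (array([ 581.2, -145.2]), array([118.6, 101.1]), np.float64(0.2042), 339, np.float64(9.5))
side stand (array([532.7, 155.1]), array([194.9, 104.3]), np.float64(0.2593), 1879, np.float64(17.4)) (array([531.5, 160. ]), array([194.8,  94.2]), np.float64(0.2593), 1383, np.float64(17.0))
wrist cam offset [[-0.001, -0.96, -0.279, 70.173], [1.0, -0.0, -0.001, 0.376], [0.0, -0.279, 0.96, -116.899], [0.0, 0.0, 0.0, 1.0]]
```

>>> play_rows(
  targets=[
    [0,2,-1.5,0,0],
    [0,6,-4.5,0,0],
    [0,10,-7.5,0,0],
    [0,14,-10.4,0,0],
    [0,18,-13.4,0,0],
    [0,22,-16.4,0,0.2],
    [0,26,-19.4,0,0.4],
    [0,30,-22.4,0,0.6],
    [0,34,-25.4,0,0.8],
    [0,38,-28.3,0,1],
  ],
)

```text
clock: 1.75
eef_pos: [453.7, -270.9, 256.7]
tool_rot: [3.141, -0.001, 0.208]
force: [0.9, -0.6, 0.1]
width: 85.2
gripper_force: 0.0
```

>>> play_rows(
  targets=[
    [0,4,-3,0,0],
    [0,8,-6,1,0],
    [0,12,-9,3,0],
    [0,14.5,-11,5,0.2],
    [0,15.4,-11.5,5.5,0.2],
    [0,15.4,-11.5,5.5,0.2],
  ],
)

```text
clock: 2.35
eef_pos: [579.9, -126.3, 200.2]
tool_rot: [-3.14, 0.001, 0.208]
force: [-0.6, -1.2, -0.5]
width: 85.9
gripper_force: 0.0
```

```bash
cat > look.py <<'E'
from h import *
import sys
def look(tag,names=("plate",)):
    st=ctrl.read_state(); im,d=ctrl.get_image("wrist"); K,D,E=cam("wrist",st); C=cloud(d,K,D,E)
    cv2.imwrite(f"pics/{tag}.png",im[...,::-1]); np.savez(f"{tag}.npz",im=im,d=d,C=C)
    print(round(st['clock'],2),st['eef_pos'].round(1),st['tool_rot'].round(4),st['force'].round(2),st['width'].round(1))
    for t in names:
        for r in ctrl.trace("wrist",t):
            m=r['pixels']&(d>0)
            if m.sum()>200 and r['confidence']>.4: print(t,round(r['confidence'],2),np.round(r['bbox']),fit(C,m,-5,60),fit(C,m,-5,13))
    return st,im,d,C
if __name__=="__main__": look(sys.argv[1],sys.argv[2:])
E
python3 look.py w1 plate plate_hole
```

```text
Traceback (most recent call last):
  File "look.py", line 12, in <module>
    if __name__=="__main__": look(sys.argv[1],sys.argv[2:])
                             ~~~~^^^^^^^^^^^^^^^^^^^^^^^^^^
  File "look.py", line 6, in look
    print(round(st['clock'],2),st['eef_pos'].round(1),st['tool_rot'].round(4),st['force'].round(2),st['width'].round(1))
                                                                                                   ^^^^^^^^^^^^^^^^^
AttributeError: 'float' object has no attribute 'round'
```

View pics/w1.png

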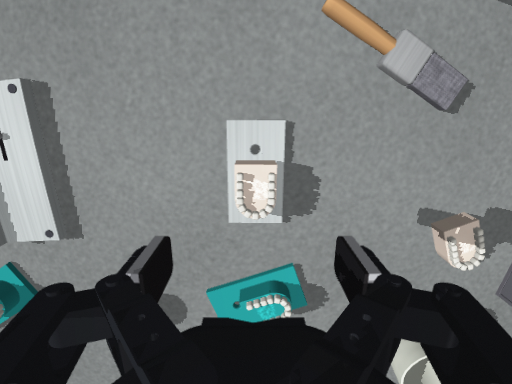

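The wrist picture shows the bare-metal plate at (256,172), with its hole at (255,149) and the cast at (256,188). The turquoise look-alike is at (258,292), so the choice is confirmed.

```bash
sed -i "s/st\['width'\].round(1)/round(float(st['width']),1)/" look.py; python3 look.py w1b plate plate_hole cast_grip
```

```text
2.4 [ 579.1 -128.6  201.1] [3.1412e+00 1.2000e-03 2.0540e-01] [-0.36 -0.9  -0.74] 85.2
plate 0.9 [  2. 261.  38. 321.] (array([334.6, 162.4]), array([ 55.5, 110. ]), np.float64(-0.0682), 1370, np.float64(7.7)) (array([334.6, 162.4]), array([ 55.5, 110. ]), np.float64(-0.0682), 1008, np.float64(7.2))
plate 0.87 [204. 263. 307. 324.] (array([ 408. , -168.4]), array([ 81. , 125.5]), np.float64(-1.0206), 3947, np.float64(8.1)) (array([ 408. , -168.4]), array([ 81. , 125.5]), np.float64(-1.0206), 2282, np.float64(7.2))
plate 0.86 [224. 119. 281. 222.] (array([ 580.5, -128.5]), array([120.8,  64.8]), np.float64(0.2095), 5654, np.float64(7.9)) (array([ 580.5, -128.5]), array([120.8,  64.8]), np.float64(0.2095), 3449, np.float64(7.2))
plate_hole 0.97 [205. 263. 305. 321.] (array([ 415.5, -165.5]), array([ 65.6, 120.1]), np.float64(-1.0161), 3869, np.float64(8.1)) (array([ 415.5, -165.5]), array([ 65.6, 120.1]), np.float64(-1.0161), 2212, np.float64(7.2))
plate_hole 0.74 [224. 117. 282. 223.] (array([ 580.7, -129.3]), array([120.8,  65.1]), np.float64(0.2062), 5722, np.float64(7.9)) (array([ 
[... 263 characters left out ...]
loat64(-0.0391), 986, np.float64(7.3))
cast_grip 0.86 [  0. 264.  37. 324.] (array([336.3, 160.6]), array([ 50.5, 105.3]), np.float64(-0.1027), 1333, np.float64(7.7)) (array([336.3, 160.6]), array([ 50.5, 105.3]), np.float64(-0.1027), 971, np.float64(7.3))
cast_grip 0.61 [221. 117. 283. 223.] (array([ 580.6, -129.1]), array([120.8,  67.6]), np.float64(0.2042), 5792, np.float64(7.8)) (array([ 580.6, -129.1]), array([120.8,  67.6]), np.float64(0.2042), 3587, np.float64(7.2))
cast_grip 0.59 [205. 263. 302. 320.] (array([ 410.9, -166.1]), array([ 73.5, 123.8]), np.float64(-1.0206), 3867, np.float64(8.1)) (array([ 410.9, -166.1]), array([ 73.5, 123.8]), np.float64(-1.0206), 2230, np.float64(7.2))
```

>>> play_rows(
  targets=[
    [0,-0.1,0,3,0],
    [0,-0.2,0.1,7,0],
    [0,-0.2,0.1,11,0],
    [0,-0.2,0.1,14,0],
    [0,-0.2,0.1,15.4,0],
    [0,-0.2,0.1,16,0],
    [0,-0.2,0.1,16,0],
  ],
)

```text
clock: 3.3
eef_pos: [578.0, -130.3, 41.8]
tool_rot: [3.141, -0.001, 0.204]
force: [0.2, -0.2, 0.4]
width: 85.5
gripper_force: 0.0
```

```bash
python3 -c "
from h import *
print(ctrl.finger_overhang)"; python3 look.py w2 plate
```

```text
25.0
3.3 [ 578.  -130.3   41.8] [ 3.1411e+00 -6.0000e-04  2.0400e-01] [ 0.23 -0.21  0.35] 85.5
plate 0.95 [192. 122. 310. 322.] (array([ 573.2, -129.8]), array([135.7,  68.7]), np.float64(0.2059), 20524, np.float64(8.2)) (array([ 573.2, -129.8]), array([135.7,  68.7]), np.float64(0.2059), 11246, np.float64(7.3))
```

View pics/w2.png

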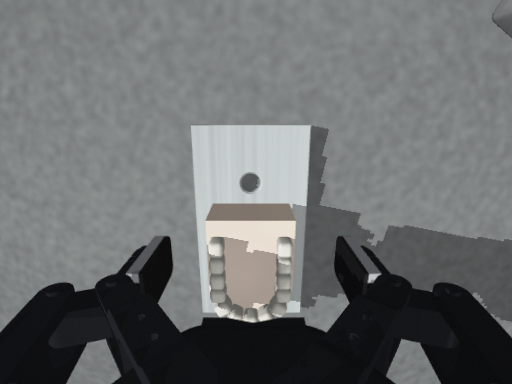

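The picture shows the cast centred between the open fingers: its top spans columns 207–295 and the fingers are at about 165 and 340. The hole is at (250,182), ahead of the fingers. Closing now.

>>> play_rows(
  targets=[
    [0.3,0,0,0,0],
    [0.4,0,0,0,0],
    [0.5,0,0,0,0],
    [0.6,0,0,0,0],
    [0.8,0,0,0,0],
    [1,0,0,0,0],
    [1,0,0,0,0],
    [1,0,0,0,0],
  ],
)

```text
clock: 4.2
eef_pos: [578.2, -129.7, 42.4]
tool_rot: [3.141, -0.001, 0.205]
force: [-0.3, 0.2, 6.3]
width: 42.6
gripper_force: 62.6
```

>>> play_rows(
  targets=[
    [1,0,0,-0.5,0],
    [1,0,0,-2,0],
    [1,0,0,-4,0],
    [1,0,0,-6,0],
    [1,0,0,-8,0],
    [1,0,0,-8,0],
    [1,0,0,-8,0],
  ],
)

```text
clock: 4.9
eef_pos: [577.7, -129.6, 121.8]
tool_rot: [3.141, -0.001, 0.205]
force: [0.3, -0.2, -2.1]
width: 42.2
gripper_force: 61.6
```

```bash
python3 look.py w3 plate; python3 - <<'E'
from h import *
st=ctrl.read_state();print(st['force'],st['torque'])
z=np.load("w3.npz");C,im=z['C'],z['im']
print(st['eef_pos'])
# plate top surface: plane fit near column 250 row 110-180
for (u0,u1,v0,v1) in [(170,340,60,200)]:
    P=C[v0:v1,u0:u1].reshape(-1,3); P=P[(P[:,2]>60)&(P[:,2]<110)]
    print(len(P),np.median(P,0)); A=np.c_[P[:,:2]-P[:,:2].mean(0),np.ones(len(P))]; print(np.linalg.lstsq(A,P[:,2],rcond=None)[0])
E
```

```text
4.9 [ 577.7 -129.6  121.8] [ 3.1413e+00 -7.0000e-04  2.0480e-01] [ 0.33 -0.15 -2.08] 42.2
plate 0.57 [195. 126. 314. 323.] (array([ 540.3, -131.1]), array([199.4,  89.1]), np.float64(0.0457), 14, np.float64(-0.8)) (array([ 540.3, -131.1]), array([199.4,  89.1]), np.float64(0.0457), 14, np.float64(-0.8))
[-0.10614611 -0.28307997 -2.48084743] [-0.02971157  0.0015616  -0.03924117]
[ 576.81614271 -129.44212816  120.46077163]
8347 [ 620.28078089 -120.60152287   86.6104267 ]
[2.90595200e-03 1.66571729e-03 8.65854722e+01]
```

View pics/w3.png

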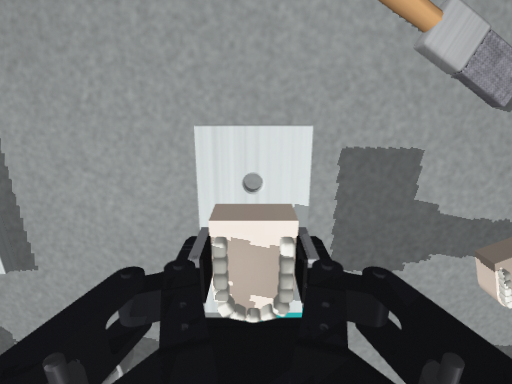

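The plate is held level with its hole showing at (253,183), and it sits square in the grip. Next I measure the plate in the tool frame and refine the stand pose.

```bash
python3 - <<'E'
from h import *
z=np.load("w3.npz");C,im,d=z['C'],z['im'],z['d']
st=dict(eef_pos=np.array([577.3,-129.5,121.2]),tool_rot=np.array([np.pi,0,.205]))
K,D,E=cam("wrist",dict(eef_pos=np.zeros(3),tool_rot=np.zeros(3))) # tool frame
T=cloud(d,K,D,E)
m=(T[...,2]>28)&(T[...,2]<40)&(d>0); m[250:]=0; 
m[:,:180]=0;m[:,330:]=0
P=T[m]; print("x",P[:,0].max(), "y",[ (lo,P[(P[:,0]>lo)&(P[:,0]<lo+10)][:,1].min().round(1),P[(P[:,0]>lo)&(P[:,0]<lo+10)][:,1].max().round(1)) for lo in (20,30,40,50)],"z",np.median(P[:,2]))
g=cv2.cvtColor(im,cv2.COLOR_RGB2GRAY)[165:200,235:272]; w=(g<140); n,l,s,c=cv2.connectedComponentsWithStats(w.astype(np.uint8))
i=1+np.argmax(s[1:,4]); print(s[i],c[i]+[235,165])
print("hole tool", world([c[i]+[235,165]],[np.median(d[m][np.abs(T[m][:,0]-28)<8]) ],K,D,E))
# edge tilt
e=[(T[r][m[r]][:,0].mean(),T[r][m[r]][:,1].min(),T[r][m[r]][:,1].max()) for r in range(130,200,5)]
e=np.array(e);print(np.polyfit(e[:,0],e[:,1],1),np.polyfit(e[:,0],e[:,2],1))
f=P[P[:,0]>P[:,0].max()-1.5]
E
```

```text
x 62.703262452699455 y [(20, np.float64(-31.6), np.float64(32.1)), (30, np.float64(-31.7), np.float64(32.0)), (40, np.float64(-31.7), np.float64(32.1)), (50, np.float64(-31.8), np.float64(32.2))] z 35.15587065776782
[ 8 16 17 11 70] [249.1        187.57142857]
hole tool [[27.81319071 -1.98313059 35.16735105]]
[-6.69432296e-03 -3.11085283e+01] [8.26768808e-03 3.14962848e+01]
```

>>> play_rows(
  targets=[
    [1,0,-0.5,-1,0],
    [1,0.1,-2,-3,-0.5],
    [1,0.2,-4.5,-5,-1],
    [1,0.3,-7,-7,-2],
    [1,0.5,-9.5,-7.9,-3],
    [1,0.6,-11.8,-7.9,-3.3],
    [1,0.6,-12.7,-7.9,-3.3],
    [1,0.6,-12.8,-7.9,-3.3],
    [1,0.6,-12.8,-7.9,-3.3],
  ],
)

```text
clock: 5.9
eef_pos: [557.3, -4.2, 200.0]
tool_rot: [3.141, 0.001, 0.262]
force: [0.0, -1.0, -3.3]
width: 42.2
gripper_force: 61.6
```

```bash
python3 look.py w4 stand; python3 - <<'E'
from h import *
st=ctrl.read_state(); print(st['eef_pos'].round(1),st['tool_rot'].round(4))
ims=[]
for n in ["wrist","top","side"]:
    st=ctrl.read_state();im,d=ctrl.get_image(n); K,D,E=cam(n,st); C=cloud(d,K,D,E)
    r=ctrl.trace(n,"stand")[0]; m=r['pixels']&(d>0)
    P=C[m]; S=(P[:,2]>13)&(P[:,2]<20); F=(P[:,2]>25)&(P[:,2]<32)
    print(n,r['bbox'],"deck",fit(C,m,13,20),"fence",fit(C,m,25,32))
    # stand-frame extents with yaw .262
    for a in (.262,):
        Rm=np.array([[np.cos(a),np.sin(a)],[-np.sin(a),np.cos(a)]]); Q=P[:,:2]@Rm.T-Rm@[533,161]
        for nm,k in (("deck",S),("fence",F)): print(nm,np.percentile(Q[k],[1,99],axis=0).round(1).tolist(),np.median(P[k][:,2]).round(1))
E
```

```text
5.9 [557.3  -4.2 200. ] [3.1407e+00 1.0000e-03 2.6170e-01] [ 0.04 -1.   -3.3 ] 42.2
[557.5  -4.9 200. ] [3.1406e+00 7.0000e-04 2.6020e-01]
wrist [50.8, 66.4, 158.0, 244.3] deck (array([532.7, 151.2]), array([190.2,  75.8]), np.float64(0.2612), 11189, np.float64(15.4)) fence (array([521.8, 192.2]), array([190. ,  14.7]), np.float64(0.2628), 2054, np.float64(27.3))
deck [[-94.7, -46.3], [90.3, 27.6]] 15.4
fence [[-95.1, 26.1], [90.4, 39.3]] 27.3
top [167.7, 175.8, 191.0, 212.0] deck (array([566.2, 164.2]), array([122.2,  82. ]), np.float64(0.4005), 291, np.float64(16.2)) fence (array([551.4, 180.7]), array([134.8,  49.2]), np.float64(0.2658), 82, np.float64(28.3))
deck [[-23.2, -36.9], [90.8, 27.3]] 16.2
fence [[-41.7, -5.4], [89.1, 38.7]] 28.3
side [168.6, 229.7, 244.8, 273.4] deck (array([530.2, 158.9]), array([191.9,  96. ]), np.float64(0.2517), 1234, np.float64(17.0)) fence (array([523.5, 179.6]), array([189.6,  41.9]), np.float64(0.2591), 295, np.float64(28.4))
deck [[-98.3, -44.3], [88.4, 44.8]] 17.0
fence [[-98.1, 25.0], [87.6, 40.9]] 28.4
```

View pics/w4.png

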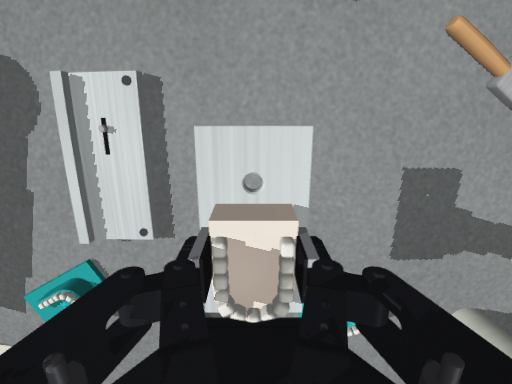

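The picture shows the stand at left. Its fence runs along columns 52–88, the slot is at about (106,137), and the pin shows near its far end at about (105,129). The held plate's hole is at (253,183). I'll now work out the pin and fence in the tool frame.

```bash
python3 - <<'E'
from h import *
z=np.load("w4.npz");im,d=z['im'],z['d']
K,D,E=cam("wrist",dict(eef_pos=np.zeros(3),tool_rot=np.zeros(3)))
T=cloud(d,K,D,E); n=ctrl.trace("wrist","stand")
m=n[0]['pixels']&(d>0)
P=T[m]; print(np.median(P[:,2]))
zd=np.median(P[:,2])
for nm,lo,hi in (("deck",-3,3),("fence",-14,-9.5)):
    k=(P[:,2]-zd>lo)&(P[:,2]-zd<hi); Q=P[k]; print(nm,fit(Q,np.ones(len(Q),bool),-1e3,1e3),np.median(Q[:,2]))
# edges by row: fence inner edge (max tool y of fence), deck left & right edges
L=[]
for r in range(85,232,3):
    q=T[r][m[r]]; f=q[(q[:,2]-zd<-9.5)]; k=q[abs(q[:,2]-zd)<2]
    if len(f)>3 and len(k)>10: L.append((k[:,0].mean(),f[:,1].min(),f[:,1].max(),k[:,1].min(),k[:,1].max()))
L=np.array(L)
for i in range(1,5):
    p=np.polyfit(L[:,0],L[:,i],1); print(i,p.round(4),np.std(L[:,i]-np.polyval(p,L[:,0])).round(2))
s=(slice(112,160),slice(92,122)); h=T[s][...,2]-zd
print("pin cand", [(j[1]+92,j[0]+112,h[tuple(j)].round(1),T[s][tuple(j)].round(1).tolist()) for j in np.argwhere((h<-4)&(h>-9))][:20])
g=cv2.cvtColor(im,cv2.COLOR_RGB2GRAY)
dk=np.argwhere(g[s]<70)+[112,92]; w=world(dk[:,::-1],np.interp(dk[:,0],range(384),np.arange(384)*0)+d[dk[:,0],dk[:,1]],K,D,E)
print("slot dark",len(dk),w.min(0).round(1),w.max(0).round(1),np.polyfit(w[:,0],w[:,1],1))
cv2.imwrite("pics/slot.png",cv2.resize(im[105:165,75:150,::-1],None,fx=8,fy=8,interpolation=cv2.INTER_CUBIC))
E
```

```text
184.28694352450566
deck (array([  16.5, -156.7]), array([190. ,  75.7]), np.float64(0.0012), 11077, np.float64(184.4)) 184.44297204917467
fence (array([  16.4, -198.6]), array([ 14.6, 190.8]), np.float64(-0.0034), 2062, np.float64(172.5)) 172.47639595616104
1 [ 7.000000e-04 -2.045141e+02] 0.6
2 [-8.000000e-04 -1.927479e+02] 0.52
3 [ 1.300000e-03 -1.933732e+02] 0.44
4 [ 2.700000e-03 -1.200202e+02] 0.49
pin cand [(np.int64(101), np.int64(125), np.float64(-6.0), [56.7, -160.6, 178.3]), (np.int64(102), np.int64(125), np.float64(-5.1), [56.7, -160.0, 179.2]), (np.int64(103), np.int64(125), np.float64(-6.2), [56.7, -158.3, 178.1]), (np.int64(99), np.int64(126), np.float64(-6.6), [55.7, -162.6, 177.6]), (np.int64(100), np.int64(126), np.float64(-8.1), [55.8, -160.7, 176.2]), (np.int64(101), np.int64(126), np.float64(-6.3), [55.7, -160.6, 178.0]), (np.int64(102), np.int64(126), np.float64(-7.6), [55.7, -158.7, 176.7]), (np.int64(103), np.int64(126), np.float64(-6.6), [55.7, -158.2, 177.7]), (np.int64(104), np.int64(126), np.float64(-6.1), [55.6, -157.4, 178.2]), (np.int64(98), np.int64(127),
[... 163 characters left out ...]
 [54.7, -161.5, 177.5]), (np.int64(101), np.int64(127), np.float64(-6.1), [54.6, -160.8, 178.2]), (np.int64(102), np.int64(127), np.float64(-7.5), [54.7, -159.0, 176.8]), (np.int64(103), np.int64(127), np.float64(-6.9), [54.7, -158.2, 177.4]), (np.int64(104), np.int64(127), np.float64(-5.4), [54.6, -157.9, 178.9]), (np.int64(105), np.int64(127), np.float64(-5.5), [54.5, -156.7, 178.8]), (np.int64(98), np.int64(128), np.float64(-6.3), [53.7, -164.2, 178.0]), (np.int64(99), np.int64(128), np.float64(-6.0), [53.6, -163.2, 178.3]), (np.int64(100), np.int64(128), np.float64(-6.8), [53.7, -161.7, 177.5])]
slot dark 108 [  26.  -163.4  180.4] [  63.8 -157.5  186.1] [-4.79043510e-03 -1.60417136e+02]
```

View pics/slot.png

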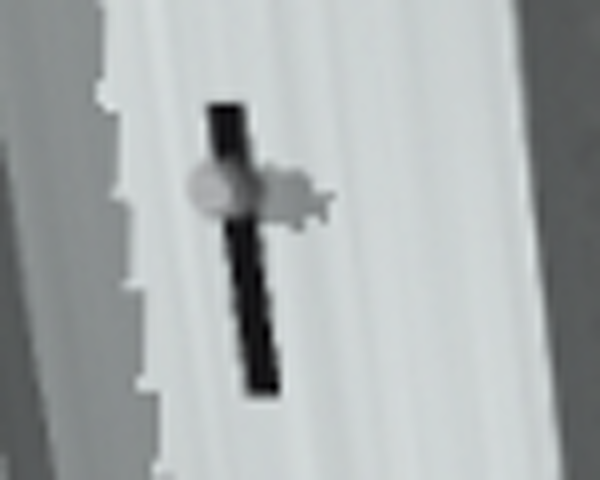

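Pin relative to the tool: x ≈ 53.5 mm, y ≈ −160.7 mm. Fence inner face: y ≈ −192.7 mm, yaw aligned to about 0.001 rad. Held hole: x ≈ 30.7 mm. I'll go over the stand with the hole about 15 mm short of the pin and 3 mm off the fence, then descend in small steps.

>>> play_rows(
  targets=[
    [1,0.1,-1,0,0],
    [1,0.3,-4,0,0],
    [1,0.5,-7.5,0,0],
    [1,0.7,-11,0,0],
    [1,0.8,-14,0,0],
    [1,0.8,-15.4,0,0],
    [1,0.8,-15.8,0,0],
    [1,0.8,-15.8,0,0],
  ],
)

```text
clock: 7.15
eef_pos: [524.3, 151.3, 200.3]
tool_rot: [3.141, 0.0, 0.263]
force: [0.8, -0.8, -3.0]
width: 42.4
gripper_force: 61.7
```

>>> play_rows(
  targets=[
    [1,0,0,2,0],
    [1,0,0,5,0],
    [1,0,0,8,0],
    [1,0,0,10.5,0],
    [1,0,0,12,0],
    [1,0,0,12.6,0],
    [1,0,0,12.8,0],
    [1,0,0,12.8,0],
    [1,0,0,12.8,0],
  ],
)

```text
clock: 8.05
eef_pos: [525.1, 151.4, 73.2]
tool_rot: [3.141, -0.002, 0.262]
force: [0.7, -0.6, -2.5]
width: 42.5
gripper_force: 61.6
```

```bash
cat > chk.py <<'E'
from h import *
import sys
F=[];p=[]
for i in range(int(sys.argv[1])):
    st=ctrl.read_state(); F.append(st['force']); p.append(st['eef_pos']); ctrl.get_image("wrist")
print(st['clock'],np.mean(F,0).round(2),np.std(F,0).round(2),np.mean(p,0).round(2),st['tool_rot'].round(4),st['torque'].round(2))
E
python3 chk.py 5
python3 - <<'E'
from h import *
st=ctrl.read_state();im,d=ctrl.get_image("wrist")
K,D,E=cam("wrist",dict(eef_pos=np.zeros(3),tool_rot=np.zeros(3)));T=cloud(d,K,D,E)
cv2.imwrite("pics/w5.png",im[...,::-1])
P=T[130:200,200:310].reshape(-1,3); P=P[(P[:,0]>22)&(P[:,0]<60)&(abs(P[:,1])<28)&(P[:,2]<45)];zp=np.median(P[:,2])
Q=T[60:240,60:420].reshape(-1,3)
dk=Q[(Q[:,2]>zp+12)&(Q[:,2]<zp+34)&(Q[:,0]<110)&(Q[:,1]>-30)&(Q[:,1]<30)]; fe=Q[(Q[:,1]<-34)&(Q[:,1]>-50)]
print("plate top z",zp,"deck z",np.median(dk[:,2]),len(dk))
L=[]
for r in range(130,230,4):
    q=T[r]; a=q[(abs(q[:,2]-zp)<3)&(abs(q[:,1])<45)]
    f=q[(q[:,2]-zp>3)&(q[:,2]-zp<17)&(q[:,1]<-30)&(q[:,1]>-60)]
    if len(a)and len(f): L.append((a[:,1].min(),a[:,1].max(),f[:,1].max(),np.median(f[:,2])))
print(np.median(L,0).round(2))
E
```

```text
8.25 [ 0.19 -0.21 -2.89] [0.48 0.3  0.42] [524.87 151.59  73.15] [-3.1416e+00 -1.2000e-03  2.6250e-01] [-0.01 -0.    0.07]
plate top z 35.1546436491753 deck z 57.59163966816925 6716
[-31.4   31.73 -34.11  45.59]
```

View pics/w5.png

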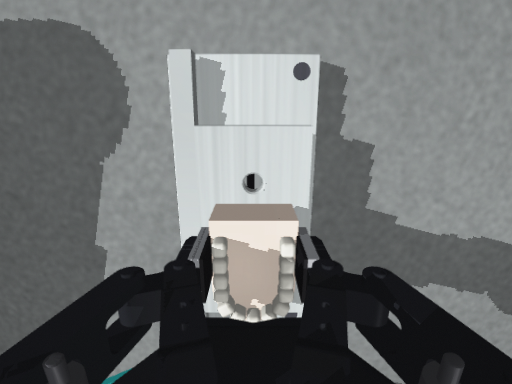

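The picture shows the plate just above the deck with its left edge next to the fence (inner face near column 195) and the slot visible through the hole at (251,183). By depth, the plate is about 7.4 mm above the pin top. Descending gently.

>>> play_rows(
  targets=[
    [1,0,0,0.2,0],
    [1,0,0,0.4,0],
    [1,0,0,0.55,0],
    [1,0,0,0.65,0],
    [1,0,0,0.7,0],
    [1,0,0,0.7,0],
  ],
)

```text
clock: 8.95
eef_pos: [524.1, 151.5, 65.3]
tool_rot: [3.142, 0.0, 0.262]
force: [-0.6, -0.9, -0.8]
width: 42.6
gripper_force: 61.9
```

>>> play_rows(
  targets=[
    [1,0,0,0.03,0],
    [1,0,0,0.05,0],
    [1,0,0,0.05,0],
  ],
)

```text
clock: 9.25
eef_pos: [524.1, 151.5, 65.0]
tool_rot: [3.142, 0.0, 0.262]
force: [-1.6, -0.1, 1.9]
width: 42.4
gripper_force: 62.1
```

>>> play_rows(
  targets=[
    [1,0,0,0.03,0],
    [1,0,0,0.05,0],
    [1,0,0,0.05,0],
  ],
)

```text
clock: 9.55
eef_pos: [524.1, 151.5, 64.7]
tool_rot: [3.142, 0.0, 0.262]
force: [-3.4, -1.1, 5.9]
width: 42.7
gripper_force: 62.6
```

```bash
python3 chk.py 5
```

```text
9.75 [-3.2  -0.69  5.45] [0.48 0.35 0.34] [524.04 151.49  64.7 ] [-3.1416e+00  2.0000e-04  2.6230e-01] [-0.09  0.45 -0.  ]
```

>>> play_rows(
  targets=[
    [1,0,0,-0.03,0],
    [1,0,-0.05,-0.03,0],
    [1,0,-0.1,-0.03,0],
    [1,0,-0.15,-0.03,0],
    [1,0,-0.2,-0.03,0],
    [1,0,-0.23,-0.03,0],
    [1,0,-0.23,-0.03,0],
  ],
)

```text
clock: 10.5
eef_pos: [524.4, 153.6, 64.8]
tool_rot: [3.141, -0.001, 0.262]
force: [-0.8, -3.6, 4.7]
width: 42.3
gripper_force: 62.5
```

>>> play_rows(
  targets=[
    [1,0,-0.04,0,0],
    [1,0,-0.04,0,0],
  ],
)

```text
clock: 10.7
eef_pos: [524.3, 153.8, 64.7]
tool_rot: [3.141, -0.001, 0.262]
force: [0.5, -4.3, 3.9]
width: 42.5
gripper_force: 62.5
```

```bash
python3 chk.py 4
```

```text
10.85 [ 0.77 -4.63  3.87] [0.41 0.48 0.28] [524.34 153.84  64.73] [ 3.141e+00 -1.400e-03  2.622e-01] [-1.04 -0.63 -0.08]
```

>>> play_rows(
  targets=[
    [1,0,-0.03,0,0],
    [1,0,-0.03,0,0],
    [1,0,-0.03,0,0],
  ],
)

```text
clock: 11.2
eef_pos: [524.3, 153.8, 64.8]
tool_rot: [3.141, -0.001, 0.262]
force: [1.6, -5.2, 3.6]
width: 42.6
gripper_force: 62.5
```

```bash
python3 chk.py 4
```

```text
11.35 [ 1.72 -5.52  3.39] [0.17 0.6  0.4 ] [524.33 153.84  64.76] [ 3.1407e+00 -1.4000e-03  2.6200e-01] [-1.22 -0.65  0.02]
```

The plate is against the fence (about 5.5 N). Sliding forward now.

>>> play_rows(
  targets=[
    [1,0.05,0,0,0],
    [1,0.15,0,0,0],
    [1,0.25,0,0,0],
    [1,0.35,0,0,0],
    [1,0.45,0,0,0],
    [1,0.55,0,0,0],
    [1,0.65,0,0,0],
    [1,0.75,0,0,0],
    [1,0.85,0,0,0],
    [1,0.9,0,0,0],
  ],
)

```text
clock: 12.4
eef_pos: [526.6, 154.4, 64.6]
tool_rot: [3.14, 0.012, 0.262]
force: [-11.3, -8.1, 16.4]
width: 42.3
gripper_force: 64.0
```

```bash
python3 chk.py 3
```

```text
12.5 [-10.09  -7.92  16.48] [0.87 0.11 0.62] [526.73 154.47  64.6 ] [3.1404 0.0115 0.2622] [-1.69  1.67 -0.05]
```

>>> play_rows(
  targets=[
    [1,-0.3,0.02,-0.03,0],
    [1,-0.4,0.03,-0.06,0],
    [1,-0.4,0.03,-0.08,0],
    [1,-0.4,0.03,-0.08,0],
  ],
)

```text
clock: 12.95
eef_pos: [526.7, 154.5, 65.0]
tool_rot: [3.141, 0.004, 0.262]
force: [-2.5, -5.8, 3.8]
width: 42.5
gripper_force: 62.5
```

```bash
python3 chk.py 3; python3 - <<'E'
from h import *
st=ctrl.read_state();im,d=ctrl.get_image("wrist")
K,D,E=cam("wrist",dict(eef_pos=np.zeros(3),tool_rot=np.zeros(3)));T=cloud(d,K,D,E)
np.savez("w6.npz",im=im,d=d)
m=(T[...,2]>28)&(T[...,2]<41)&(d>0); m[250:]=0; m[:,:180]=0;m[:,330:]=0
P=T[m]; P=P[(P[:,0]>22)&(abs(P[:,1])<30)&(P[:,0]<60)]
A=np.c_[P[:,:2]-[30,0],np.ones(len(P))]; print("plate plane in tool",np.linalg.lstsq(A,P[:,2],rcond=None)[0])
k=P[np.hypot(P[:,0]-30.7,P[:,1])<4]; print("in hole",len(k))
Q=T[165:200,235:272]; s=np.hypot(Q[...,0]-31,Q[...,1]+0.5)<7
b=Q[s&(Q[...,2]>37)]; print(b.round(1)[:40].tolist())
Q=T[60:122,190:320].reshape(-1,3);Q=Q[(abs(Q[:,1])<25)&(Q[:,0]>70)&(Q[:,2]<75)];A=np.c_[Q[:,:2]-[80,0],np.ones(len(Q))];print("deck plane",len(Q),np.linalg.lstsq(A,Q[:,2],rcond=None)[0], Q[:,0].max())
E
```

```text
13.05 [-2.07 -5.45  3.61] [0.32 0.37 0.41] [526.74 154.47  65.01] [3.1409 0.0038 0.2623] [-1.25  0.14 -0.04]
plate plane in tool [-1.12894465e-02  2.11220106e-04  3.49128752e+01]
in hole 0
[[32.6, -1.6, 48.8], [32.5, -1.0, 49.1], [32.4, -0.4, 49.8], [32.4, 0.2, 49.6], [32.6, 0.8, 48.9], [32.4, 1.4, 49.6], [32.4, 2.0, 49.8], [32.6, 2.6, 48.9], [31.8, -2.9, 49.7], [31.7, -2.3, 50.0], [31.8, -1.7, 49.6], [32.0, -1.0, 48.7], [31.8, -0.4, 49.4], [31.8, 0.2, 49.6], [31.9, 0.8, 49.0], [31.9, 1.4, 49.0], [32.0, 2.0, 48.8], [32.1, 2.6, 48.3], [32.0, 3.2, 48.7], [31.6, 3.9, 50.2], [31.0, -3.5, 50.5], [31.1, -2.9, 49.7], [31.1, -2.3, 49.9], [31.2, -1.7, 49.6], [31.3, -1.0, 49.0], [31.2, -0.4, 49.3], [31.2, 0.2, 49.2], [31.2, 0.8, 49.3], [31.1, 1.4, 49.9], [31.0, 2.0, 50.4], [31.3, 2.6, 49.1], [31.4, 3.2, 48.7], [31.3, 3.9, 49.2], [31.3, 4.5, 49.0], [30.5, -4.1, 49.8], [30.3, -3.5, 50.4], [30.5, -2.9, 49.7], [30.5, -2.3, 49.7], [30.4, -1.7, 50.2], [30.9, -1.0, 48.2]]
deck plane 4519 [2.28445717e-01 7.50636819e-04 4.73831623e+01] 97.58800156576142
```

Through the hole, the deck lies about 6.6 mm below the plate, so the plate is riding on the pin and friction stopped the slide. I'll press less and slide again.

>>> play_rows(
  targets=[
    [1,0,0.05,-0.03,0],
    [1,0.1,0.05,-0.03,0],
    [1,0.2,0.05,-0.03,0],
    [1,0.3,0.05,-0.03,0],
    [1,0.4,0.05,-0.03,0],
    [1,0.5,0.05,-0.03,0],
    [1,0.5,0.05,-0.03,0],
  ],
)

```text
clock: 13.85
eef_pos: [530.6, 155.4, 65.2]
tool_rot: [3.141, 0.006, 0.262]
force: [-5.2, -5.2, 5.8]
width: 42.5
gripper_force: 62.6
```

```bash
python3 chk.py 3
```

```text
13.95 [-4.65 -5.32  5.18] [0.42 0.18 0.43] [530.58 155.45  65.18] [3.1413 0.0061 0.2625] [-1.19  0.71 -0.07]
```

>>> play_rows(
  targets=[
    [1,0,0,-0.03,0],
    [1,0.1,0,-0.03,0],
    [1,0.2,0,-0.03,0],
    [1,0.3,0,-0.03,0],
    [1,0.4,0,-0.03,0],
    [1,0.45,0,-0.03,0],
    [1,0.45,0,-0.03,0],
  ],
)

```text
clock: 14.7
eef_pos: [536.8, 157.1, 65.3]
tool_rot: [3.141, 0.002, 0.263]
force: [-1.0, -4.8, -4.4]
width: 42.4
gripper_force: 61.7
```

```bash
python3 chk.py 3
```

```text
14.8 [-1.05 -4.39 -3.73] [0.23 0.28 0.51] [536.96 157.18  65.37] [3.1414e+00 1.4000e-03 2.6250e-01] [-1.1   0.12 -0.07]
```

The vertical support is gone after about 13 mm of slide, so the hole is over the pin. I'll ease off the fence and lower gently.

>>> play_rows(
  targets=[
    [1,0,0.04,0,0],
    [1,0,0.04,0.05,0],
    [1,0,0.04,0.1,0],
    [1,0,0.04,0.15,0],
    [1,0,0.04,0.15,0],
  ],
)

```text
clock: 15.35
eef_pos: [538.5, 157.6, 64.7]
tool_rot: [-3.141, -0.002, 0.263]
force: [0.8, -3.4, -1.8]
width: 43.0
gripper_force: 61.9
```

```bash
python3 chk.py 3
```

```text
15.45 [ 1.13 -2.29 -2.29] [0.38 0.83 0.45] [538.51 157.54  64.74] [-3.1412e+00 -1.7000e-03  2.6260e-01] [-0.57 -0.29 -0.06]
```

>>> play_rows(
  targets=[
    [1,0,0,0.05,0],
    [1,0,0,0.1,0],
    [1,0,0,0.15,0],
    [1,0,0,0.2,0],
    [1,0,0,0.2,0],
  ],
)

```text
clock: 16.0
eef_pos: [537.7, 157.3, 62.4]
tool_rot: [-3.141, 0.0, 0.263]
force: [0.4, -1.8, -2.9]
width: 42.6
gripper_force: 61.8
```

```bash
python3 chk.py 3
```

```text
16.1 [ 0.88 -1.13 -2.83] [0.52 0.5  0.11] [537.66 157.3   62.4 ] [-3.1413e+00  2.0000e-04  2.6260e-01] [-0.36 -0.19 -0.08]
```

Dropping freely (62.4 mm, no support). Deck contact is expected near 58.3 mm.

>>> play_rows(
  targets=[
    [1,0,0,0.08,0],
    [1,0,0,0.16,0],
    [1,0,0,0.24,0],
    [1,0,0,0.3,0],
    [1,0,0,0.35,0],
    [1,0,0,0.35,0],
  ],
)

```text
clock: 16.75
eef_pos: [537.7, 157.3, 58.9]
tool_rot: [-3.141, 0.0, 0.263]
force: [0.4, -0.6, -3.8]
width: 42.4
gripper_force: 61.8
```

```bash
python3 chk.py 3
```

```text
16.85 [ 0.13 -0.51 -3.04] [0.19 0.26 0.73] [537.68 157.25  58.95] [-3.1414e+00  1.0000e-04  2.6270e-01] [ 0.03  0.04 -0.02]
```

>>> play_rows(
  targets=[
    [1,0,0,0.03,0],
    [1,0,0,0.06,0],
    [1,0,0,0.06,0],
  ],
)

```text
clock: 17.2
eef_pos: [537.8, 157.2, 58.4]
tool_rot: [-3.141, -0.0, 0.263]
force: [-0.1, 0.4, -2.4]
width: 42.3
gripper_force: 61.8
```

>>> play_rows(
  targets=[
    [1,0,0,0.03,0],
    [1,0,0,0.05,0],
    [1,0,0,0.05,0],
  ],
)

```text
clock: 17.5
eef_pos: [537.8, 157.2, 58.4]
tool_rot: [-3.141, -0.0, 0.263]
force: [-1.0, -0.1, 3.7]
width: 42.6
gripper_force: 62.5
```

```bash
python3 chk.py 3; python3 - <<'E'
from h import *
im,d=ctrl.get_image("wrist");K,D,E=cam("wrist",dict(eef_pos=np.zeros(3),tool_rot=np.zeros(3)));T=cloud(d,K,D,E)
cv2.imwrite("pics/w7.png",im[60:260,150:350,::-1].repeat(3,0).repeat(3,1)); np.savez("w7.npz",d=d)
for c in (-15,0,15):
    for x in (40,55,68,75,85):
        q=T[(abs(T[...,0]-x)<3)&(abs(T[...,1]-c)<4)]; print(c,x,np.median(q[:,2]).round(1))
E
```

```text
17.6 [-1.59  0.17  4.48] [0.47 0.29 0.82] [537.82 157.19  58.37] [-3.1415e+00 -3.0000e-04  2.6250e-01] [-0.1   0.39  0.02]
-15 40 35.1
-15 55 35.2
-15 68 43.2
-15 75 43.1
-15 85 43.1
0 40 35.1
0 55 35.0
0 68 -116.9
0 75 43.1
0 85 43.1
15 40 35.0
15 55 35.2
15 68 43.2
15 75 43.0
15 85 43.1
```

View pics/w7.png

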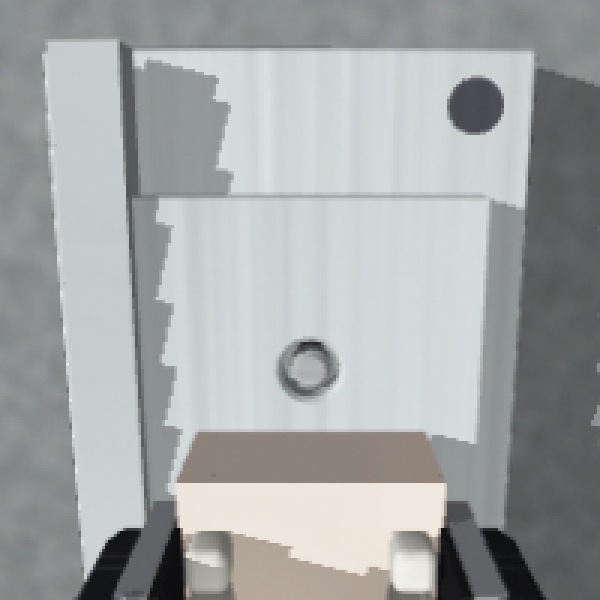

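The crop shows the pin inside the hole at (307,367), and the plate top is exactly 8 mm above the deck, so it is flush and along the fence. Releasing.

>>> play_rows(
  targets=[
    [1,0,0,-0.04,0],
    [1,0,0,-0.04,0],
    [0.4,0,0,-0.04,0],
    [0.3,0,0,-0.04,0],
    [0.2,0,0,-0.04,0],
    [0.1,0,0,-0.04,0],
    [0,0,0,-0.04,0],
    [0,0,0,-0.04,0],
    [0,0,0,-0.04,0],
  ],
)

```text
clock: 18.6
eef_pos: [537.8, 157.1, 58.3]
tool_rot: [3.142, -0.0, 0.262]
force: [-0.4, 0.8, -0.1]
width: 85.4
gripper_force: 0.0
```

>>> play_rows(
  targets=[
    [0,0,0,-1,0],
    [0,0,0,-3,0],
    [0,0,0,-6,0],
    [0,0,0,-9,0],
    [0,0,0,-12,0],
    [0,0,0,-14,0],
    [0,0,0,-14,0],
    [0,0,0,-14,0],
  ],
)

```text
clock: 19.4
eef_pos: [537.8, 157.1, 198.9]
tool_rot: [-3.142, -0.001, 0.262]
force: [-0.1, -1.1, -0.6]
width: 85.3
gripper_force: 0.0
```

```bash
python3 - <<'E'
from look import *
st,im,d,C=look("w8",["plate","stand"])
print(st['force'].round(1))
m=ctrl.trace("wrist","stand")[0]['pixels']&(d>0)
r=[x for x in ctrl.trace("wrist","plate") if np.median(C[x['pixels']&(d>0)],0)[2]>15]
for x in r: print(fit(C,x['pixels']&(d>0),20,27))
P=C.reshape(-1,3)
a=.2625;Rm=np.array([[np.cos(a),np.sin(a)],[-np.sin(a),np.cos(a)]]);Q=np.c_[(P[:,:2]-[537.8,157.2])@Rm.T,P[:,2]]
for x in (-55,35,50,58):
    for y in (-25,25): k=Q[(abs(Q[:,0]-x)<3)&(abs(Q[:,1]-y)<3)]; print(x,y,np.median(k[:,2]).round(1))
E
```

```text
19.4 [537.8 157.1 198.9] [-3.1415e+00 -1.0000e-03  2.6240e-01] [-0.13 -1.09 -0.56] 85.3
plate 0.72 [224. 116. 285. 227.] (array([541. , 156.9]), array([120.4,  66.2]), np.float64(0.2719), 6417, np.float64(23.9)) (array([0., 0.]), array([0., 0.]), np.float64(0.0), 0, np.float64(nan))
plate 0.71 [468. 284. 498. 323.] (array([ 441.3, -212.7]), array([80.6, 36.2]), np.float64(0.7786), 541, np.float64(7.0)) (array([ 451.8, -216.2]), array([85.8, 30.3]), np.float64(1.1703), 462, np.float64(6.8))
plate 0.58 [158. 276. 239. 334.] (array([337. , 180.7]), array([72.2, 86.4]), np.float64(-0.8013), 2382, np.float64(8.2)) (array([337. , 180.7]), array([72.2, 86.4]), np.float64(-0.8013), 1367, np.float64(7.1))
stand 0.81 [207.  90. 292. 263.] (array([530.3, 158.7]), array([189.7,  90.4]), np.float64(0.2621), 6875, np.float64(15.7)) (array([569.6, 153.1]), array([121.6,   0. ]), np.float64(0.6577), 2, np.float64(12.9))
[-0.1 -1.1 -0.6]
(array([540.7, 157.4]), array([119.8,  64.2]), np.float64(0.2612), 3870, np.float64(23.3))
-55 -25 23.4
-55 25 23.1
35 -25 23.2
35 25 23.2
50 -25 23.1
50 25 23.2
58 -25 23.1
58 25 23.2
  return _methods._mean(a, axis=axis, dtype=dtype,
  ret = ret.dtype.type(ret / rcount)
```

View pics/w8.png

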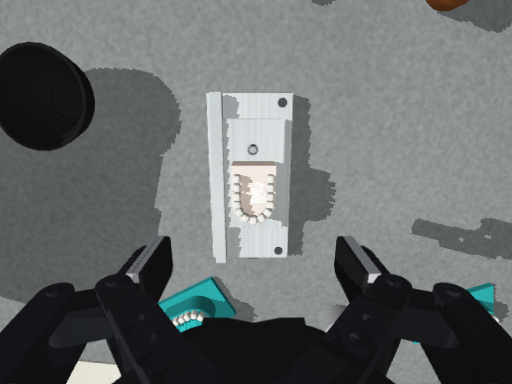

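The picture shows the released plate flat on the deck along the fence, with the pin in the hole at (253,149). All measured points of the plate top lie at about 23.2 mm, so it is level.

```bash
python3 -c "
from cell import ctrl
print(ctrl.finish_job())"
```

```text
the job is handed in; nothing more can be done
None
```

The plate rode on the pin, slid along the fence until its hole dropped over the pin, and was left released, level and flush on the deck. I handed the job in at about 19.5 s, but no verdict was returned.

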